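Put the spray bottles and the scrub brush back on their shelf pads

ROBOT

A 6-joint arm with a two-finger parallel gripper is mounted at the origin on the work surface. World frame = base frame: x ahead of the robot, y to its left, z up, the work surface at z = 0. Lengths are in m, angles in rad, forces in N, time in s.
With the tool pointing down it reaches from about 0.375 to 0.9 m from the base axis. Payload 3.1 kg.
Tool frame: the origin (TCP) lies between the finger pads; the fingertips stand 22 mm ahead of it and the grasp point (between the pads) lies 3 mm ahead of it; z points along the fingers, y is the line along which they close (so a half turn about z gives the same grasp; the last joint's range is limited). The gripper opens to 87 mm and grips with 3 to 60 N. Pads are 19 mm wide; open, the fingers measure 117 mm over their backs; the gripper's body (75 mm by 190 mm) begins 51 mm behind the grasp point.
Start: joints at [-1.389, 0.527, 1.433, -0, 1.181, -0.178], TCP at [0.22, -0.585, 0.245] pointing down, gripper open.
Joint ranges: [-3.08, 3.08], [-0.75, 2.2], [0.22, 2.44], [-1.43, 4.57], [0, 2.65], [-2.85, 2.85]. Speed limits (rad/s): [2.79, 2.79, 3.14, 3.14, 3.14, 3.14].

INTERFACE

Orientations are given as a unit quaternion [x, y, z, w].
In Python, from rig import robot gives the robot as it stands.
- The arm moves only by the tool move_arm, never from a script. Its argument "series" is text: rows parted by semicolons, each of 6 numbers parted by spaces: the shift along the tool's x, y, z in mm, then the turn, a rotation vector about the tool's x, y, z in degrees. In form: dx dy dz ax ay az; .... A call has 1 to 8 rows; each row is the pose to reach, as a shift and turn from the pose commanded when the call began, along the tool's axes at that moment; what a row does not reach only later rows make up. A row lasts 1/12 s, in which the tool goes at most 41.7 mm and 7.16 degrees, less where a joint would pass 70% of its speed; a pose out of reach is approached as far as the arm can. A call with a gripper value outside its range is refused whole. "jaw" is the opening, from 0 (shut) to 1 (fully open), set as the call begins (left out, the last holds). The fingers move at their own pace and stop on an object; "newtons" is the grip in N (left out, the last holds). Time passes only in rows, so rows that repeat a pose let the fingers close. It gives the time, the measured TCP pose, the force, the opening and the grip force at its end, in the units of the state.
- robot.get_obs(): the state, without advancing time (a new reading comes with each control period).
- robot.camera(name): name is "side" or "top"; returns a dict with "img" (480x640x3 uint8, red, green, blue), "mtx" (3x3 intrinsics, pixels), "world_to_cam" (4x4, takes a point from world to camera coordinates). Camera axes: x right, y down, z forward; pixel columns grow to the right and rows downward; lengths in m; the calibration is good to about 2 mm. A picture is of the moment at which its call begins. There is no depth.
- robot.hand_in(): hands the job in; it is judged then, once.
Trained networks look in a picture, given as the dict that the camera call returned (one of the last four; its "shot" number tells which), for a name from the list of things; names that differ only in an ending like _2 or _b are one class to them, and where a whole thing is asked for, a point or a joint stands for the part that bears it (a point fixed in the world has none). Each returns a list of dicts, best first, with "p" (0 to 1); they miss things now and then, are a little off and sometimes report something else, mostly with a low value. They report only what shows in the picture. A call takes as long as a camera call. They do not tell look-alikes from the thing itself.
- robot.search_frame(picture, thing): "xyz" ([x, y, z] in m, in world coordinates, good to about 4 mm: the middle of the surface that is visible of it).
- robot.tip_of(picture, thing): "xyz" ([x, y, z] in m, in world coordinates, good to about 4 mm: a listed point, or the origin of a listed thing).
The state is a dict: "time": time; "q": joint angles; "joint_velocities": joint speeds; "joint_torque": joint torques, N m; "position": TCP position; "tool_rot": TCP orientation; "ft_force": force on the tool from outside, world axes, zero at the start; "moment": the same for the moment, N m; "grip_width": finger opening in m; "grip_force": force on a finger pad.
Only numpy, scipy, OpenCV 4.12 (cv2) and the standard library are available. Lean on these libraries where they do the work, as an engineer would, in place of code of your own. Each camera call takes 0.05 s, during which the arm holds its last target. There are 200 camera calls.

TASK

Tidy the utility-room shelf: stand each of the three blue spray bottles and the grey scrub brush (bristles down) on the dark rubber pad that matches its foot in shape and size, centred and wholly on the pad; the square bottle and the brush must also sit squared up with their pads. Do not knock any bottle over, and leave the steel pump dispenser where it stands.

Things in the scene. Friction and masses are not known exactly. Their poses are not given: they have to be found in the camera images.
- spray_large_mid (a point): Largest of 3 empty translucent blue spray bottles: round, foot diameter 66 mm, 166 high, about 75 g, upright. Its white trigger head is a flat-sided block on top, 28 wide (y), 58 long (x, 20 behind the axis to 38 in front, nozzle 8 further), 28 high, centre 69 above the origin; thin trigger hangs below it in front. Neck under it 24 thick. Origin: on the axis, half-way up, 83 above the foot; z up, x to the nozzle.
- spray_small_mid (a point): Smallest translucent blue spray bottle: round, foot diameter 46 mm, 118 high, about 45 g, upright. Its white trigger head is a flat-sided block on top, 28 wide (y), 58 long (x, 20 behind the axis to 38 in front, nozzle 8 further), 28 high, centre 45 above the origin; thin trigger hangs below it in front. Neck under it 24 thick. Origin: on the axis, half-way up, 59 above the foot; z up, x to the nozzle.
- spray_square_mid (a point): Translucent blue spray bottle with square foot, 58 by 58 mm (sides along x, y), 144 high, about 65 g, upright. Its white trigger head is a flat-sided block on top, 28 wide (y), 58 long (x, 20 behind the axis to 38 in front, nozzle 8 further), 28 high, centre 58 above the origin; thin trigger hangs below it in front. Neck under it 24 thick. Origin: on the axis, half-way up, 72 above the foot; z up, x to the nozzle.
- brush_mid (a point): Grey plastic scrub brush standing on pale rigid bristles: 130 mm long (x), 50 wide (y), 72 high, about 140 g. On top an arched handle: a bar along x, 108 long, 24 wide (y), 14 high, centre 29 above the origin, 22 mm free below it between end posts 72 apart. Origin: centre, half-way up, 36 above the underside; z up, x along the brush.
- pad_large_round: Pad for the large round bottle: dark round rubber pad with a thin grey outline, diameter 86 mm, 4 thick, fixed to the shelf. Origin: centre of its underside, on the shelf; top 4 mm above.
- pad_small_round: Pad for the small round bottle: dark round rubber pad with a thin grey outline, diameter 64 mm, 4 thick, fixed. Origin: centre of its underside; top 4 mm above.
- pad_square: Pad for the square bottle: dark square rubber pad with a thin grey outline, 78 by 78 mm, 4 thick, fixed. Origin: centre of its underside; top 4 mm above; x and y along its sides.
- pad_long: Pad for the scrub brush: dark oblong rubber pad with a thin grey outline, 150 (x) by 70 mm (y), 4 thick, fixed. Origin: centre of its underside; top 4 mm above.
- dispenser_mid (a point): Stainless steel pump dispenser with a flat spout, diameter 68 mm, 175 high, loose, 0.42 kg: stands at the back, not to be moved. Origin: on its axis, 88 mm above the shelf. Unlisted low loose oddments (polish tin, clothes peg, sink plug, soap bar, spare cap; under 30 high) lie among the other things and may stay.
Not all that is in view belongs to the job. Leave any orange look-alike of the part that bears brush_mid alone.

How it is judged:
By the outcome, as a careful person would: the job done as asked, in the order asked, and still so for the second after the job is handed in, with the robot touching nothing.
It also fails if it takes over 128 s, if anything falls off the work surface, if the arm or the gripper's body presses on something with over 40 N, if the wrist force passes 120 N, or if a joint passes its speed limit or range.

## Working session

There is one attempt and no reset: what is moved stays moved. The work goes in short steps, Python scripts to look and compute and a tool call to move; the robot and the scene stay as the last step left them, time stands still between calls to the robot, and variables do not carry over. Pictures are saved under pics/ and viewed, at most 14 in all, crops included, and the job is handed in when it is done.

Besides the shell and the picture viewer there is one more tool, called after "Request:" as a command line: name --argument value ..., lists and objects as JSON in quotes. move_arm: Moves the arm, as the interface text tells. Its arguments: {"type":"object","properties":{"series":{"type":"string"},"jaw":{"type":"number"},"newtons":{"type":"number"}},"required":["series"]}

```bash
mkdir -p pics; ls
python3 - <<'E'
from rig import robot
import cv2
o=robot.get_obs();print({k:o[k] for k in('time','position','tool_rot','grip_width')})
for n in('top','side'):
    c=robot.camera(n);cv2.imwrite(f'pics/{n}0.png',c['img'][:,:,::-1])
    print(n,c['mtx'].tolist(),c['world_to_cam'].round(4).tolist())
    for t in 'spray_large_mid spray_small_mid spray_square_mid brush_mid pad_large_round pad_small_round pad_square pad_long dispenser_mid'.split():
        print(t,[(r['xyz'] if isinstance(r['xyz'],list) else r['xyz'].round(3).tolist(),round(r['p'],2)) for r in robot.tip_of(c,t)][:3])
E
```

```text
pics
{'time': 0.0, 'position': array([ 0.21995249, -0.58427584,  0.24355072]), 'tool_rot': array([ 9.83861330e-01,  1.78929265e-01, -8.97273640e-06, -1.09647316e-03]), 'grip_width': 0.0871738741779224}
top [[534.6826131485769, 0.0, 309.87554675470386], [0.0, 534.6826131485769, 250.0828213223335], [0.0, 0.0, 1.0]] [[0.0181, -0.9998, 0.0023, 0.003], [-0.9895, -0.0182, -0.1433, 0.577], [0.1433, 0.0003, -0.9897, 1.2633], [0.0, 0.0, 0.0, 1.0]]
spray_large_mid []
spray_small_mid [([0.5098, -0.4292, 0.0573], 0.8)]
spray_square_mid [([0.6409, 0.1437, 0.0728], 0.92)]
brush_mid [([0.3847, 0.287, 0.0366], 0.93), ([0.3125, 0.4328, 0.0329], 0.91)]
pad_large_round [([0.3579, -0.3129, 0.0023], 0.67)]
pad_small_round [([0.4424, 0.1209, -0.0016], 0.82)]
pad_square []
pad_long [([0.3581, -0.3131, 0.002], 0.69), ([0.5098, 0.421, 0.0011], 0.57)]
dispenser_mid [([0.7876, 0.0032, 0.0912], 0.81)]
side [[469.14017210136274, 0.0, 311.2881043760443], [0.0, 469.14017210136274, 244.94966882255065], [0.0, 0.0, 1.0]] [[-0.6568, -0.754, 0.0081, 0.3834], [-0.3976, 0.3371, -0.8534, 0.2877], [0.6407, -0.5638, -0.5212, 0.8972], [0.0, 0.0, 0.0, 1.0]]
spray_large_mid [([0.6347, -0.1456, 0.0805], 0.93), ([0.4645, -0.1206, 0.0002], 0.46)]
spray_small_mid []
spray_square_mid [([0.6442, 0.1448, 0.0743], 0.78)]
brush_mid [([0.3829, 0.2902, 0.039], 0.93), ([0.3101, 0.4306, 0.0345], 0.6), ([0.4439, 0.116, 0.0016], 0.31)]
pad_large_round []
pad_small_round [([0.4448, 0.1222, -0.0026], 0.76)]
pad_square [([0.4648, -0.1229, 0.0023], 0.75)]
pad_long [([0.506, 0.4167, -0.0003], 0.84)]
dispenser_mid [([0.7882, 0.007, 0.0863], 0.8)]
```

View pics/top0.png

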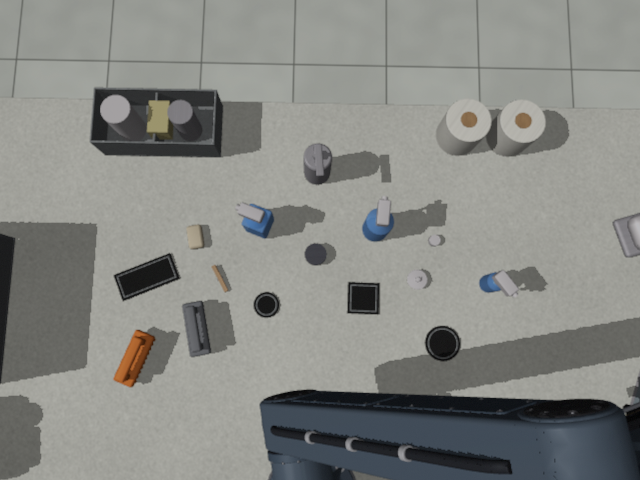

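View pics/side0.png

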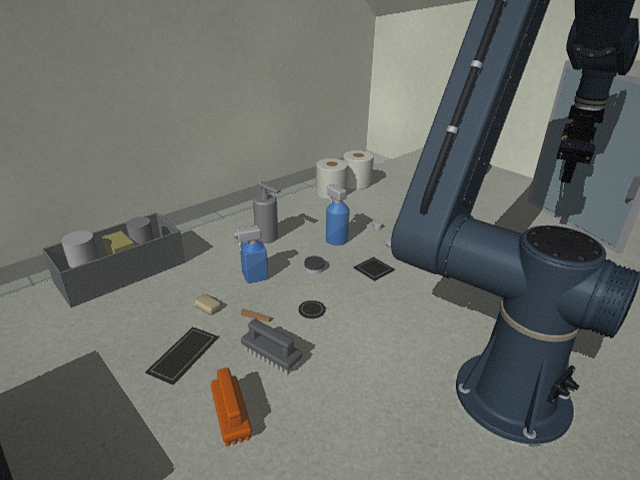

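```bash
cat > h.py <<'E'
import numpy as np, cv2
from rig import robot
def proj(c,P):
    P=np.atleast_2d(P); W=c['world_to_cam']; p=P@W[:3,:3].T+W[:3,3]; p=p@c['mtx'].T; return p[:,:2]/p[:,2:]
def unproj(c,uv,z):
    uv=np.atleast_2d(uv).astype(float); W=c['world_to_cam']; R,t=W[:3,:3],W[:3,3]
    d=np.c_[uv,np.ones(len(uv))]@np.linalg.inv(c['mtx']).T@R; o=-R.T@t
    return o+d*((z-o[2])/d[:,2])[:,None]
def box(cx,cy,yaw,x0,x1,y0,y1,z):
    p=np.array([[x0,y0],[x1,y0],[x1,y1],[x0,y1]]); c,s=np.cos(yaw),np.sin(yaw)
    p=p@np.array([[c,s],[-s,c]])+[cx,cy]; return np.c_[p,np.full(4,z)]
def mosaic(c,centers,name,draw=(),f=4):
    im=cv2.resize(c['img'][:,:,::-1],None,fx=f,fy=f,interpolation=cv2.INTER_CUBIC)
    for P,col in draw: cv2.polylines(im,[np.int32((proj(c,P)+.5)*f)],True,col,1)
    t=[]
    for u,v in centers:
        u0=int(np.clip(u-50,0,540));v0=int(np.clip(v-37,0,405)); k=im[v0*f:(v0+75)*f,u0*f:(u0+100)*f].copy()
        for i in range(0,100,20): cv2.putText(k,str(u0+i),(i*f,10),0,.35,(0,0,255)); cv2.line(k,(i*f,12),(i*f,18),(0,0,255))
        for i in range(15,75,15): cv2.putText(k,str(v0+i),(6,i*f+4),0,.35,(0,0,255)); cv2.line(k,(0,i*f),(6,i*f),(0,0,255))
        t.append(k)
    cv2.imwrite(name,np.vstack([np.hstack(t[:2]),np.hstack(t[2:4])]))
def pad(c,uv,r=45):
    g=c['img'].max(2); m=np.zeros_like(g); u,v=map(int,uv); m[v-r:v+r,u-r:u+r]=(g[v-r:v+r,u-r:u+r]<75)*255
    m=cv2.morphologyEx(m,cv2.MORPH_CLOSE,np.ones((7,7)))
    cs,_=cv2.findContours(m,cv2.RETR_EXTERNAL,cv2.CHAIN_APPROX_NONE)
    k=[q for q in cs if cv2.pointPolygonTest(cv2.convexHull(q),(float(u),float(v)),False)>=0]
    k=max(k,key=cv2.contourArea)[:,0]
    w=unproj(c,k,.004)[:,:2].astype(np.float32)*1000
    return cv2.minAreaRect(w),cv2.fitEllipse(w)[:2]
E
python3 - <<'E'
from h import *
c=robot.camera('top')
for n,uv in dict(large=(443,343),small=(266,305),square=(363,298),long=(147,277)).items(): print(n,pad(c,uv))
mosaic(c,[(258,215),(380,215),(500,283),(196,328)],'pics/m1.png')
E
```

```text
large (((357.68548583984375, -315.0658874511719), (82.90648651123047, 84.20012664794922), 44.80028533935547), ((357.8532409667969, -315.35382080078125), (82.64124298095703, 83.76435852050781)))
small (((445.4992370605469, 119.6654052734375), (59.26065444946289, 59.41465759277344), 1.5256901979446411), ((444.6107177734375, 119.0398178100586), (59.46576690673828, 60.28932571411133)))
square (((465.7208557128906, -120.24053955078125), (74.6588134765625, 76.4777603149414), 89.99014282226562), ((465.4914855957031, -120.65460205078125), (87.04430389404297, 88.02613067626953)))
long (((508.3905944824219, 419.2586669921875), (68.91700744628906, 149.59205627441406), 22.996749877929688), ((508.4007873535156, 419.3777160644531), (75.34974670410156, 186.30807495117188)))
```

View pics/m1.png

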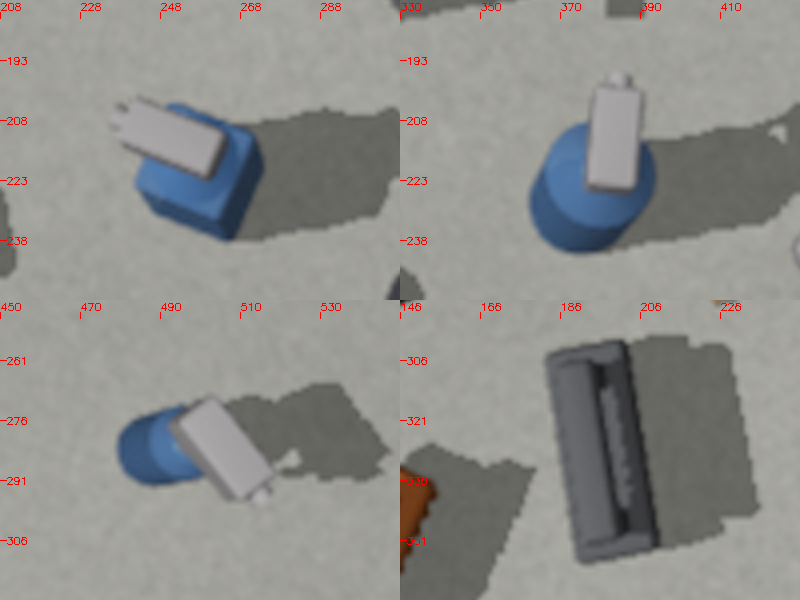

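```bash
cat > fit.py <<'E'
from h import *
from scipy.optimize import least_squares
def fit(c,px,z,x0,x1,y,g):
    f=lambda p:(proj(c,box(p[0],p[1],p[2],x0,x1,-y,y,z))-px).ravel()
    s=least_squares(f,g,x_scale=[.01,.01,.1]); return s.x,np.abs(s.fun).max()
E
python3 - <<'E'
from fit import *
c=robot.camera('top')
D=[]
def go(n,org,loc,z,x0,x1,y,g):
    px=np.array(org)+np.array(loc)/4-.5
    p,e=fit(c,px,z,x0,x1,y,g); print(n,p[:2].round(4),np.degrees(p[2]).round(1),'err px',e.round(2)); return p
circ=lambda p,r,z:np.array([[p[0]+r*np.cos(a),p[1]+r*np.sin(a),z] for a in np.linspace(0,6.28,40)])
hd=lambda p,z:(box(*p,-.02,.038,-.014,.014,z),(0,255,0))
p=go('sq',(208,178),[(224,133),(138,96),(120,140),(209,178)],.144,-.02,.038,.014,[.64,.144,1.5]); D+=[hd(p,.144),(box(*p,-.029,.029,-.029,.029,0),(0,255,255))]
p=go('lg',(330,178),[(233,187),(241,90),(197,87),(189,186)],.166,-.02,.038,.014,[.635,-.145,0]); D+=[hd(p,.166),(circ(p,.033,0),(0,255,255))]
p=go('sm',(450,246),[(174,130),(235,197),(272,170),(208,99)],.118,-.02,.038,.014,[.51,-.43,-2]); D+=[hd(p,.118),(circ(p,.023,0),(0,255,255))]
p=go('br',(146,291),[(258,247),(226,41),(147,56),(180,262)],.036,-.065,.065,.025,[.385,.287,0]); D+=[(box(*p,-.065,.065,-.025,.025,.036),(0,255,0)),(box(*p,-.054,.054,-.012,.012,.072),(0,255,255))]
mosaic(c,[(258,215),(380,215),(500,283),(196,328)],'pics/m2.png',D)
E
```

```text
sq [0.6443 0.1411] 68.3 err px 1.35
lg [ 0.639  -0.1479] -4.1 err px 0.87
sm [ 0.5056 -0.4265] -139.1 err px 1.7
br [0.3833 0.2828] 11.8 err px 1.26
```

View pics/m2.png

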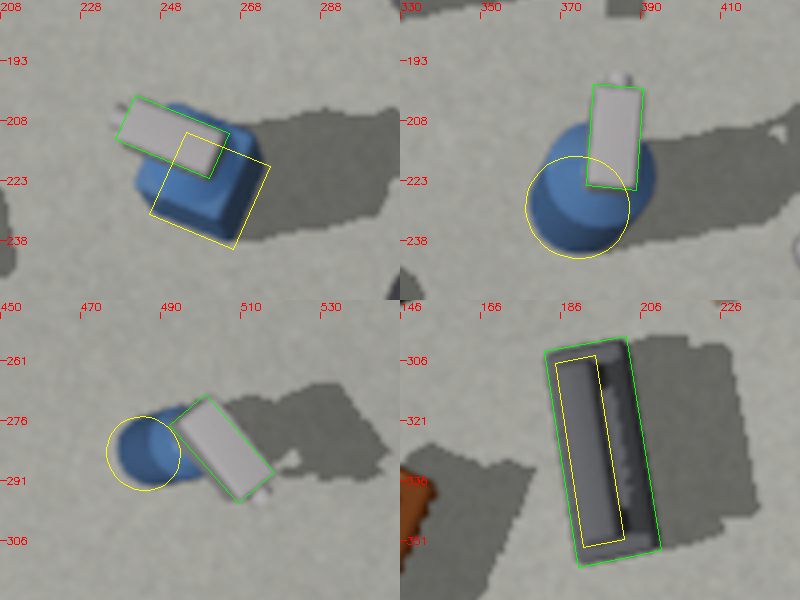

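```bash
cat > plan.py <<'E'
import sys,numpy as np
from scipy.spatial.transform import Rotation as R
from rig import robot
# waypoints "x y z psi" (mm,deg), each relative to the previous one (ideal, tool down); first from measured pose
o=robot.get_obs(); p=np.array(o['position'])*1000; X=R.from_quat(o['tool_rot']).as_matrix()[:,0]
psi=np.degrees(np.arctan2(X[1],X[0]))
print('t %.2f'%o['time'],'pos',p.round(1),'psi %.1f'%psi,'q',np.round(o['q'],2),'grip %.1f %.1f'%(o['grip_width']*1000,o['grip_force']),'F',np.round(o['ft_force'],1), 'tilt',R.from_quat(o['tool_rot']).as_matrix()[:,2].round(3))
for a in sys.argv[1:]:
    t=np.array(list(map(float,a.split()))); d=t[:3]-p; s=np.radians(psi)
    print('->',a,':',np.round([d@[np.cos(s),np.sin(s),0],d@[np.sin(s),-np.cos(s),0],-d[2]],1),'az %.1f'%-((t[3]-psi+180)%360-180),'dist %.0f'%np.linalg.norm(d))
    p,psi=t[:3],t[3]
E
python3 plan.py "506 -427 200 41" "506 -427 114 41"
```

```text
t 1.10 pos [ 220.1 -584.9  244.5] psi 20.6 q [-1.39  0.53  1.43 -0.    1.18 -0.18] grip 87.2 0.0 F [ 0.6 -0.4 -0.5] tilt [-0.  0. -1.]
-> 506 -427 200 41 : [323.2 -47.1  44.5] az -20.4 dist 330
-> 506 -427 114 41 : [ 0.  0. 86.] az -0.0 dist 86
```

Request:
move_arm --series "323 -47 44 0 0 -20.4;323 -47 44 0 0 -20.4;323 -47 44 0 0 -20.4;323 -47 44 0 0 -20.4;323 -47 44 0 0 -20.4;323 -47 44 0 0 -20.4;323 -47 44 0 0 -20.4;323 -47 44 0 0 -20.4"

```text
time: 1.77
position: [0.5079, -0.4256, 0.2003]
tool_rot: [0.937, 0.351, 0.0, -0.0]
ft_force: [0.6, 0.1, -0.4]
grip_width: 0.087
grip_force: 0.0
```

```bash
python3 plan.py "506 -427 200 41" "506 -427 114 41"
```

```text
t 1.77 pos [ 507.9 -425.6  200.3] psi 41.0 q [-0.87  0.63  1.37  0.    1.14 -0.01] grip 87.0 0.0 F [ 0.6  0.1 -0.4] tilt [ 0.  0. -1.]
-> 506 -427 200 41 : [-2.3 -0.2  0.3] az 0.0 dist 2
-> 506 -427 114 41 : [ 0.  0. 86.] az -0.0 dist 86
```

Request:
move_arm --series "-2 0 30 0 0 0;-2 0 60 0 0 0;-2 0 86 0 0 0;-2 0 86 0 0 0;-2 0 86 0 0 0"

```text
time: 2.18
position: [0.5037, -0.4277, 0.1131]
tool_rot: [0.937, 0.35, -0.001, -0.002]
ft_force: [-0.5, 0.3, 0.3]
grip_width: 0.0873
grip_force: 0.0
```

Request:
move_arm --series "0 0 0 0 0 0;0 0 0 0 0 0;0 0 0 0 0 0;0 0 0 0 0 0;0 0 0 0 0 0;0 0 0 0 0 0" --jaw 0 --newtons 12

```text
time: 2.68
position: [0.5045, -0.4289, 0.1153]
tool_rot: [0.937, 0.35, 0.0, 0.001]
ft_force: [-0.5, -0.1, 1.0]
grip_width: 0.0548
grip_force: 0.0
```

```bash
python3 plan.py "506 -427 190 41" "445 119 190 41" "445 119 119 41"
python3 - <<'E'
from h import *
c=robot.camera('side'); cv2.imwrite('pics/s1.png',c['img'][150:390,280:600,::-1].repeat(2,0).repeat(2,1))
E
```

```text
t 2.68 pos [ 504.5 -428.9  115.3] psi 41.0 q [-0.87  0.73  1.44  0.    0.98 -0.02] grip 54.8 0.0 F [-0.5 -0.1  1. ] tilt [ 0.001 -0.001 -1.   ]
-> 506 -427 190 41 : [  2.4  -0.4 -74.7] az 0.0 dist 75
-> 445 119 190 41 : [ 312.2 -452.1   -0. ] az -0.0 dist 549
-> 445 119 119 41 : [ 0.  0. 71.] az -0.0 dist 71
```

View pics/s1.png

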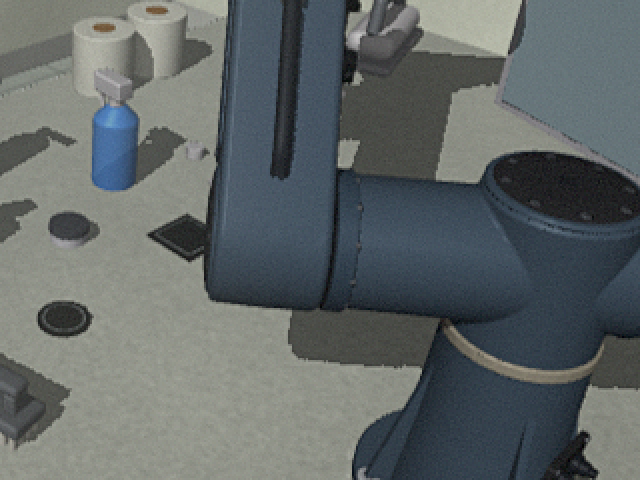

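The side view is blocked by the arm here (upper arm at columns 210–350); the small bottle is hidden behind it. The fingers need longer to close.

Request:
move_arm --series "0 0 0 0 0 0;0 0 0 0 0 0;0 0 0 0 0 0;0 0 0 0 0 0;0 0 0 0 0 0;0 0 0 0 0 0;0 0 0 0 0 0;0 0 0 0 0 0"

```text
time: 3.4
position: [0.5043, -0.4285, 0.1144]
tool_rot: [0.937, 0.35, -0.0, -0.0]
ft_force: [0.6, -1.0, -0.6]
grip_width: 0.028
grip_force: 12.0
```

Request:
move_arm --series "0 0 -20 0 0 0;0 0 -45 0 0 0;0 0 -75 0 0 0;0 0 -75 0 0 0"

```text
time: 3.73
position: [0.5069, -0.4313, 0.1957]
tool_rot: [0.937, 0.35, 0.002, 0.005]
ft_force: [0.6, -1.2, 0.1]
grip_width: 0.0284
grip_force: 12.0
```

```bash
python3 plan.py "475 -154 190 41"  "445 119 190 41" "445 119 119 41"
python3 - <<'E'
from h import *
c=robot.camera('top'); cv2.imwrite('pics/t2.png',cv2.resize(c['img'][200:400,400:600,::-1],None,fx=3,fy=3))
E
```

```text
t 3.73 pos [ 506.9 -431.3  195.7] psi 41.0 q [-0.87  0.63  1.38  0.    1.12 -0.02] grip 28.4 12.0 F [ 0.6 -1.2  0.1] tilt [ 0.008 -0.009 -1.   ]
-> 475 -154 190 41 : [ 157.9 -230.1    5.7] az 0.0 dist 279
-> 445 119 190 41 : [ 156.5 -225.7   -0. ] az -0.0 dist 275
-> 445 119 119 41 : [ 0.  0. 71.] az -0.0 dist 71
```

View pics/t2.png

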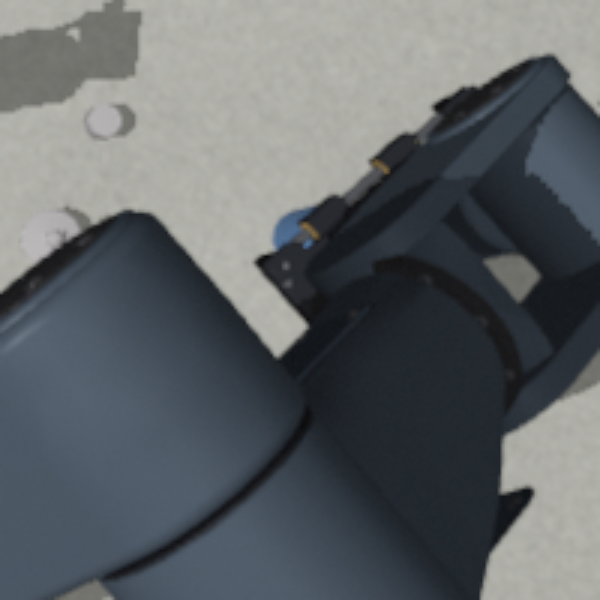

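Blue of the small bottle shows at crop (295,230) below the gripper; grip 28 mm matches the head. Carry on.

Request:
move_arm --series "8 -11 0 0 0 0;24 -35 0 0 0 0;44 -64 0 0 0 0;66 -96 0 0 0 0;88 -128 0 0 0 0;110 -160 0 0 0 0;132 -192 0 0 0 0;154 -224 0 0 0 0"

```text
time: 4.45
position: [0.4722, -0.1563, 0.1885]
tool_rot: [0.937, 0.35, -0.001, -0.001]
ft_force: [-0.3, 0.5, -0.8]
grip_width: 0.0276
grip_force: 12.0
```

Request:
move_arm --series "22 -32 0 0 0 0;44 -64 0 0 0 0;66 -96 0 0 0 0;88 -128 0 0 0 0;110 -160 0 0 0 0;132 -192 0 0 0 0;148 -216 0 0 0 0;158 -228 0 0 0 0"

```text
time: 5.12
position: [0.4405, 0.1202, 0.1886]
tool_rot: [0.936, 0.352, -0.002, -0.001]
ft_force: [-0.3, 0.5, -0.1]
grip_width: 0.028
grip_force: 12.0
```

Request:
move_arm --series "0 0 0 0 0 0;0 0 0 0 0 0;0 0 0 0 0 0;0 0 0 0 0 0"

```text
time: 5.45
position: [0.4432, 0.1162, 0.1892]
tool_rot: [0.937, 0.35, -0.0, 0.0]
ft_force: [-0.3, 0.6, -0.5]
grip_width: 0.028
grip_force: 12.0
```

```bash
python3 plan.py "444 118 190 41" "444 118 119 41"
python3 - <<'E'
from h import *
c=robot.camera('side'); cv2.imwrite('pics/s3.png',cv2.resize(c['img'][120:360,200:460,::-1],None,fx=2.3,fy=2.3))
E
```

```text
t 5.45 pos [443.2 116.2 189.2] psi 40.9 q [ 0.01  0.39  1.9  -0.    0.85  0.87] grip 28.0 12.0 F [-0.3  0.6 -0.5] tilt [-0.001 -0.    -1.   ]
-> 444 118 190 41 : [ 1.8 -0.8 -0.8] az -0.1 dist 2
-> 444 118 119 41 : [ 0.  0. 71.] az -0.0 dist 71
```

View pics/s3.png

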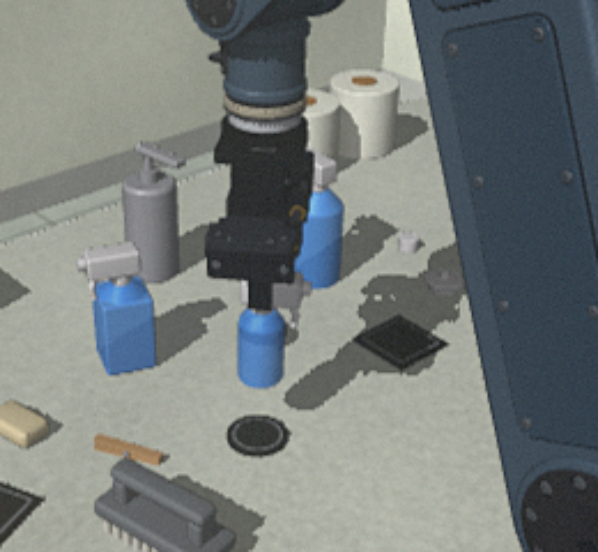

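Request:
move_arm --series "1 -1 25 0 0 0;2 -1 50 0 0 0;2 -1 63 0 0 0;2 -1 68 0 0 0;2 -1 70 0 0 0;2 -1 70 0 0 0;2 -1 70 0 0 0;2 -1 70 0 0 0"

```text
time: 6.17
position: [0.4447, 0.1192, 0.1204]
tool_rot: [0.937, 0.35, 0.001, 0.0]
ft_force: [0.1, 0.4, -0.5]
grip_width: 0.0279
grip_force: 12.0
```

```bash
python3 plan.py
cat >> h.py <<'E'
def bluemask(im):
    h=cv2.cvtColor(im,cv2.COLOR_RGB2HSV); return ((h[...,0]>95)&(h[...,0]<118)&(h[...,1]>120)&(h[...,2]>60)).astype(np.uint8)
def blob(c,P):
    u,v=proj(c,P)[0]; n,l,s,ce=cv2.connectedComponentsWithStats(bluemask(c['img']))
    k=min((i for i in range(1,n) if s[i,4]>100),key=lambda i:np.hypot(*(ce[i]-[u,v]))); return s[k],l==k
def footfit(c,xy,r,z=.004,lo=20):
    # side view: round body edges in the lowest rows of the blob -> column of the axis and bottom row
    s,m=blob(c,[*xy,z+.04]); b=s[1]+s[3]-1
    rows=range(b-lo,b-int(lo/3)); mid=[np.nonzero(m[q])[0][[0,-1]].mean() for q in rows]
    f=np.polyfit(list(rows),mid,1); vc,uc=b-lo/2,None
    # model: bottom row and mid column of foot circle
    C=lambda x,y,zz:proj(c,np.array([[x+r*np.cos(a),y+r*np.sin(a),zz] for a in np.linspace(0,6.28,90)]))
    from scipy.optimize import least_squares
    def res(p):
        q=C(p[0],p[1],z); w=C(p[0],p[1],z+.04); 
        e=[q[:,1].max()-(b+.5)]
        for g in (q,w):
            um=(g[:,0].max()+g[:,0].min())/2; vm=g[:,1].mean(); e.append(um-np.polyval(f,vm))
        return e
    s=least_squares(res,xy,x_scale=.01); return s.x,s.fun
E
python3 - <<'E'
from h import *
c=robot.camera('side'); print(footfit(c,(.445,.119),.023))
u,v=proj(c,[.445,.119,.004])[0];print(u,v)
im=c['img'][:,:,::-1].copy()
for xy,r,col in (((.445,.1193),.032,(0,0,255)),):
    cv2.polylines(im,[np.int32(proj(c,[[xy[0]+r*np.cos(a),xy[1]+r*np.sin(a),.004] for a in np.linspace(0,6.28,40)])*8+4)],True,col,1,0,3)
u,v=int(u),int(v);cv2.imwrite('pics/s4.png',cv2.resize(im[v-70:v+30,u-60:u+60],None,fx=5,fy=5,interpolation=cv2.INTER_NEAREST))
E
```

```text
t 6.17 pos [444.7 119.2 120.4] psi 41.0 q [0.02 0.53 1.95 0.   0.66 0.87] grip 27.9 12.0 F [ 0.1  0.4 -0.5] tilt [ 0.002  0.    -1.   ]
(array([0.4503904, 0.1205366]), array([-0.00048204, -0.29609216,  0.29056208]))
311.8848816538428 307.1010899996216
```

View pics/s4.png

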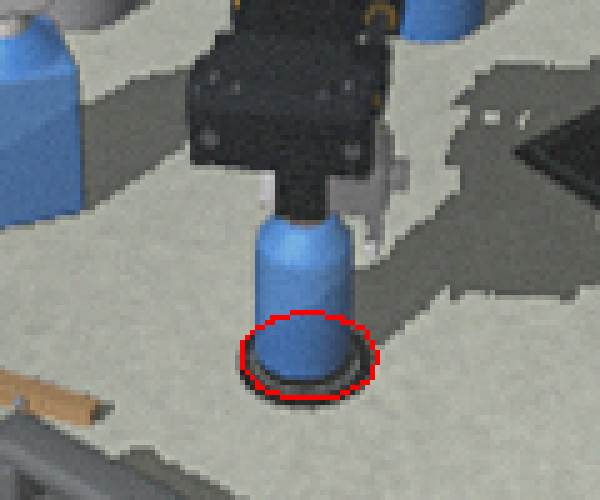

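The small bottle hangs just over its pad; body columns 253–353 against pad 238–382, so it's ~3 mm off toward tool +x. Correct, lower and release, then go up and to the large bottle.

Request:
move_arm --series "-3 0 0 0 0 0;-3 0 1 0 0 0;-3 0 1 0 0 0;-3 0 1 0 0 0"

```text
time: 6.55
position: [0.4417, 0.1174, 0.1187]
tool_rot: [0.937, 0.35, 0.0, 0.0]
ft_force: [0.3, 0.5, -0.4]
grip_width: 0.028
grip_force: 12.0
```

Request:
move_arm --series "0 0 0 0 0 0;0 0 0 0 0 0;0 0 0 0 0 0;0 0 0 0 0 0;0 0 0 0 0 0;0 0 0 0 0 0;0 0 0 0 0 0;0 0 0 0 0 0" --jaw 1

```text
time: 7.22
position: [0.4417, 0.1174, 0.1186]
tool_rot: [0.937, 0.35, 0.0, 0.0]
ft_force: [0.5, -0.3, 0.3]
grip_width: 0.0735
grip_force: 0.0
```

Request:
move_arm --series "0 0 -15 0 0 0;0 0 -40 0 0 0;0 0 -80 0 0 0;0 0 -120 0 0 0;0 0 -120 0 0 0;0 0 -120 0 0 0"

```text
time: 7.72
position: [0.4432, 0.1174, 0.2408]
tool_rot: [0.937, 0.35, 0.003, 0.001]
ft_force: [0.3, 0.1, -0.8]
grip_width: 0.087
grip_force: 0.0
```

```bash
python3 plan.py "639 -147 230 -4" "639 -147 162 -4"
python3 - <<'E'
from h import *
c=robot.camera('side'); print(footfit(c,(.445,.119),.023))
for cam in ('side',):
    for t in ('spray_small_mid','pad_small_round'): print(t,[(np.round(r['xyz'],4),round(r['p'],2)) for r in robot.tip_of(c,t)][:2])
E
```

```text
t 7.72 pos [443.2 117.4 240.8] psi 41.0 q [0.01 0.31 1.84 0.   0.98 0.87] grip 87.0 0.0 F [ 0.3  0.1 -0.8] tilt [ 0.006  0.    -1.   ]
-> 639 -147 230 -4 : [-25.9 328.   10.8] az 45.0 dist 329
-> 639 -147 162 -4 : [ 0.  0. 68.] az -0.0 dist 68
(array([0.44558947, 0.1204872 ]), array([-1.26004141e-05, -4.78992344e-02,  4.70015449e-02]))
spray_small_mid [(array([0.4459, 0.1241, 0.0661]), 0.76)]
pad_small_round [(array([ 0.4431,  0.1213, -0.0009]), 0.6)]
```

Request:
move_arm --series "-26 328 11 0 0 45;-26 328 11 0 0 45;-26 328 11 0 0 45;-26 328 11 0 0 45;-26 328 11 0 0 45;-26 328 11 0 0 45;-26 328 11 0 0 45;-26 328 11 0 0 45"

```text
time: 8.53
position: [0.6374, -0.1493, 0.2244]
tool_rot: [0.999, -0.036, -0.002, -0.001]
ft_force: [1.2, 0.4, -0.2]
grip_width: 0.0871
grip_force: 0.0
```

Request:
move_arm --series "0 0 0 0 0 0;0 0 0 0 0 0;0 0 0 0 0 0;0 0 0 0 0 0"

```text
time: 8.87
position: [0.6358, -0.1457, 0.226]
tool_rot: [0.999, -0.034, -0.002, -0.001]
ft_force: [-0.3, -0.4, 0.7]
grip_width: 0.0872
grip_force: 0.0
```

```bash
python3 - <<'E'
from h import *
c=robot.camera('side')
for n,xy,r,z in(('small',(.445,.119),.023,.004),('large',(.639,-.148),.033,0)): print(n,footfit(c,xy,r,z))
for t in ('spray_large_mid','spray_square_mid'): print(t,[(np.round(r['xyz'],4),round(r['p'],2)) for r in robot.tip_of(c,t)][:2])
c=robot.camera('top'); print(pad(c,(266,305)) )
cv2.imwrite('pics/t5.png',cv2.resize(c['img'][255:355,210:330,::-1],None,fx=5,fy=5,interpolation=cv2.INTER_NEAREST))
E
python3 plan.py "639 -147 230 -4" "639 -147 162 -4"
```

```text
small (array([0.44577658, 0.12070621]), array([-2.34254652e-05,  6.54041646e-02, -6.41780203e-02]))
large (array([ 0.6450422 , -0.14750667]), array([-2.12751851e-06, -1.76149295e-02,  1.73513339e-02]))
spray_large_mid [(array([ 0.6361, -0.1445,  0.0833]), 0.75)]
spray_square_mid [(array([ 0.4663, -0.1204,  0.0012]), 0.73), (array([0.6452, 0.1465, 0.0708]), 0.69)]
(((456.3728942871094, 110.58351135253906), (240.37228393554688, 111.53388214111328), 44.953487396240234), ((429.0647888183594, 126.48292541503906), (132.29869079589844, 234.64535522460938)))
t 9.07 pos [ 636.9 -146.   227.7] psi -3.9 q [-0.4   0.58  1.37  0.    1.18  1.24] grip 87.2 0.0 F [-0.5 -0.2  0.5] tilt [-0.  0. -1.]
-> 639 -147 230 -4 : [ 2.2  0.9 -2.3] az 0.1 dist 3
-> 639 -147 162 -4 : [ 0.  0. 68.] az -0.0 dist 68
```

View pics/t5.png

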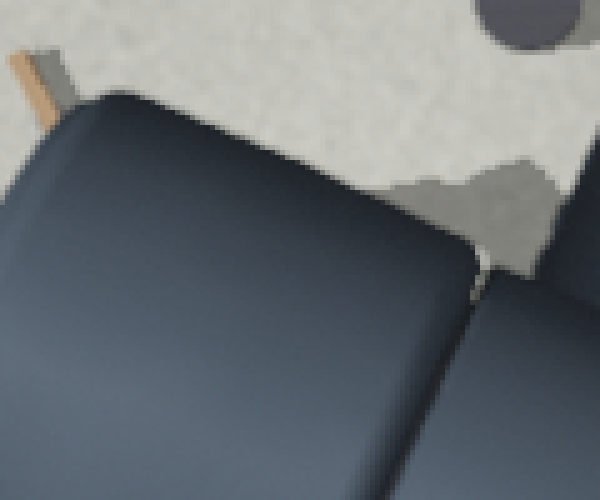

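Request:
move_arm --series "4 2 25 0 0 0;5 2 50 0 0 0;5 2 66 0 0 0;5 2 66 0 0 0;5 2 66 0 0 0"

```text
time: 9.48
position: [0.6416, -0.1488, 0.1611]
tool_rot: [0.999, -0.034, -0.001, -0.0]
ft_force: [-0.0, 0.2, 0.5]
grip_width: 0.0867
grip_force: 0.0
```

Request:
move_arm --series "0 0 0 0 0 0;0 0 0 0 0 0;0 0 0 0 0 0;0 0 0 0 0 0;0 0 0 0 0 0;0 0 0 0 0 0;0 0 0 0 0 0;0 0 0 0 0 0" --jaw 0 --newtons 14

```text
time: 10.15
position: [0.6422, -0.1496, 0.1616]
tool_rot: [0.999, -0.035, 0.0, 0.0]
ft_force: [-0.4, -0.2, -0.4]
grip_width: 0.042
grip_force: 0.0
```

Request:
move_arm --series "0 0 0 0 0 0;0 0 0 0 0 0;0 0 0 0 0 0;0 0 0 0 0 0;0 0 0 0 0 0"

```text
time: 10.57
position: [0.6422, -0.1495, 0.1614]
tool_rot: [0.999, -0.035, -0.0, -0.0]
ft_force: [-0.1, -0.3, -0.8]
grip_width: 0.0281
grip_force: 14.0
```

```bash
python3 plan.py "641 -148 232 -4" "356 -315 232 -4" "356 -315 167 -4";python3 plan.py "641 -148 232 -4" "356 -315 232 41"
```

```text
t 10.57 pos [ 642.2 -149.5  161.4] psi -4.0 q [-0.4   0.67  1.41  0.    1.06  1.24] grip 28.1 14.0 F [-0.1 -0.3 -0.8] tilt [-0.  0. -1.]
-> 641 -148 232 -4 : [ -1.3  -1.4 -70.6] az 0.0 dist 71
-> 356 -315 232 -4 : [-272.7  186.5   -0. ] az -0.0 dist 330
-> 356 -315 167 -4 : [ 0.  0. 65.] az -0.0 dist 65
t 10.57 pos [ 642.2 -149.5  161.4] psi -4.0 q [-0.4   0.67  1.41  0.    1.06  1.24] grip 28.1 14.0 F [-0.1 -0.3 -0.8] tilt [-0.  0. -1.]
-> 641 -148 232 -4 : [ -1.3  -1.4 -70.6] az 0.0 dist 71
-> 356 -315 232 41 : [-272.7  186.5   -0. ] az -45.0 dist 330
```

Request:
move_arm --series "0 0 -15 0 0 0;0 0 -40 0 0 0;0 0 -70 0 0 0;0 0 -70 0 0 0;-10 7 -70 0 0 0;-30 20 -70 0 0 0;-57 38 -70 0 0 0;-87 59 -70 0 0 0"

```text
time: 11.23
position: [0.5491, -0.2018, 0.2297]
tool_rot: [0.999, -0.034, -0.002, -0.001]
ft_force: [-0.3, -0.4, -0.2]
grip_width: 0.0281
grip_force: 14.0
```

Request:
move_arm --series "-30 20 0 0 0 0;-60 41 0 0 0 0;-90 61 0 0 0 0;-120 82 0 0 0 0;-145 98 0 0 0 0;-165 112 0 0 0 0;-180 122 0 0 0 0;-186 126 0 0 0 0"

```text
time: 11.9
position: [0.3536, -0.315, 0.2303]
tool_rot: [0.999, -0.036, -0.002, -0.001]
ft_force: [0.0, -0.6, 0.6]
grip_width: 0.0278
grip_force: 14.0
```

Request:
move_arm --series "0 0 0 0 0 0;0 0 0 0 0 0;0 0 0 0 0 0;0 0 0 0 0 0"

```text
time: 12.23
position: [0.3577, -0.3145, 0.2314]
tool_rot: [0.999, -0.034, 0.0, -0.0]
ft_force: [-0.5, 0.1, -0.6]
grip_width: 0.0282
grip_force: 14.0
```

```bash
python3 plan.py "357 -315 167 -4"
python3 - <<'E'
from h import *
c=robot.camera('top')
t=[cv2.resize(c['img'][270:410,350:530,::-1],None,fx=2.2,fy=2.2)]
c=robot.camera('side'); t.append(cv2.resize(c['img'][150:290,400:580,::-1],None,fx=2.2,fy=2.2)); cv2.imwrite('pics/b6.png',np.hstack(t))
E
```

```text
t 12.23 pos [ 357.7 -314.5  231.4] psi -3.9 q [-0.96  0.35  1.81  0.    0.98  0.68] grip 28.2 14.0 F [-0.5  0.1 -0.6] tilt [ 0.  0. -1.]
-> 357 -315 167 -4 : [-0.7  0.6 64.4] az 0.1 dist 64
```

View pics/b6.png

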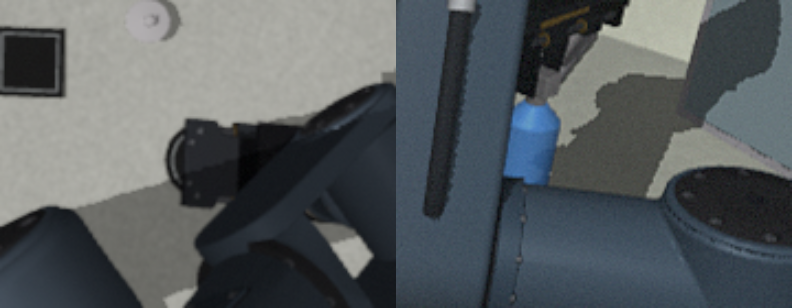

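Request:
move_arm --series "0 0 25 0 0 0;0 0 50 0 0 0;0 0 60 0 0 0;0 0 64 0 0 0;0 0 65.5 0 0 0;0 0 65.5 0 0 0;0 0 65.5 0 0 0"

```text
time: 12.92
position: [0.3576, -0.3156, 0.1668]
tool_rot: [0.999, -0.035, 0.001, 0.001]
ft_force: [0.0, 0.6, -1.3]
grip_width: 0.0278
grip_force: 14.0
```

Request:
move_arm --series "0 0 0 0 0 0;0 0 0 0 0 0;0 0 0 0 0 0;0 0 0 0 0 0;0 0 0 0 0 0;0 0 0 0 0 0;0 0 0 0 0 0;0 0 0 0 0 0" --jaw 1

```text
time: 13.58
position: [0.357, -0.3151, 0.166]
tool_rot: [0.999, -0.035, -0.0, -0.0]
ft_force: [-0.2, -0.5, -0.9]
grip_width: 0.0733
grip_force: 0.0
```

Request:
move_arm --series "0 0 -15 0 0 0;0 0 -40 0 0 0;0 0 -70 0 0 0;0 0 -70 0 0 0;0 0 -70 0 0 0"

```text
time: 14.0
position: [0.3577, -0.316, 0.2375]
tool_rot: [0.999, -0.035, 0.001, 0.002]
ft_force: [0.7, -0.1, -0.2]
grip_width: 0.0869
grip_force: 0.0
```

```bash
python3 plan.py "500 -80 220 68" "645 143 220 68" "645 143 140 68"
```

```text
t 14.00 pos [ 357.7 -316.   237.5] psi -4.0 q [-0.96  0.34  1.8  -0.    0.99  0.68] grip 86.9 0.0 F [ 0.7 -0.1 -0.2] tilt [ 0.002 -0.004 -1.   ]
-> 500 -80 220 68 : [ 125.6 -245.3   17.5] az -72.0 dist 276
-> 645 143 220 68 : [261.1  50.9  -0. ] az -0.0 dist 266
-> 645 143 140 68 : [ 0.  0. 80.] az -0.0 dist 80
```

Request:
move_arm --series "126 -245 0 0 0 -48;126 -245 0 0 0 -48;126 -245 0 0 0 -48;126 -245 0 0 0 -48;126 -245 0 0 0 -48;126 -245 0 0 0 -48;126 -245 0 0 0 -48;126 -245 0 0 0 -48"

```text
time: 14.67
position: [0.5008, -0.0751, 0.2347]
tool_rot: [0.926, 0.378, -0.0, -0.001]
ft_force: [-0.3, 0.1, -0.2]
grip_width: 0.087
grip_force: 0.0
```

Request:
move_arm --series "259 -60 10 0 0 -24;259 -60 10 0 0 -24;259 -60 10 0 0 -24;259 -60 10 0 0 -24;259 -60 10 0 0 -24;259 -60 10 0 0 -24;259 -60 10 0 0 -24;259 -60 10 0 0 -24"

```text
time: 15.33
position: [0.6452, 0.1465, 0.2238]
tool_rot: [0.828, 0.56, -0.0, -0.001]
ft_force: [-0.2, -0.9, -0.2]
grip_width: 0.0869
grip_force: 0.0
```

Request:
move_arm --series "0 0 0 0 0 0;0 0 0 0 0 0;0 0 0 0 0 0"

```text
time: 15.58
position: [0.6433, 0.1419, 0.2254]
tool_rot: [0.83, 0.558, -0.001, -0.0]
ft_force: [-0.4, -0.4, -0.2]
grip_width: 0.0873
grip_force: 0.0
```

```bash
python3 plan.py "645 143 140 68"
python3 - <<'E'
from h import *
c=robot.camera('top'); print(footfit(robot.camera('side'),(.445,.119),.023))
mosaic(c,[(443,335),(266,305),(363,298),(250,215)],'pics/m7.png')
E
```

```text
t 15.58 pos [643.3 141.9 225.4] psi 67.9 q [ 0.05  0.59  1.36 -0.    1.19  0.43] grip 87.3 0.0 F [-0.4 -0.4 -0.2] tilt [-0.002 -0.001 -1.   ]
-> 645 143 140 68 : [ 1.7  1.2 85.4] az -0.1 dist 85
(array([0.44570815, 0.1206241 ]), array([-0.00038196, -0.26394931,  0.25900555]))
```

View pics/m7.png

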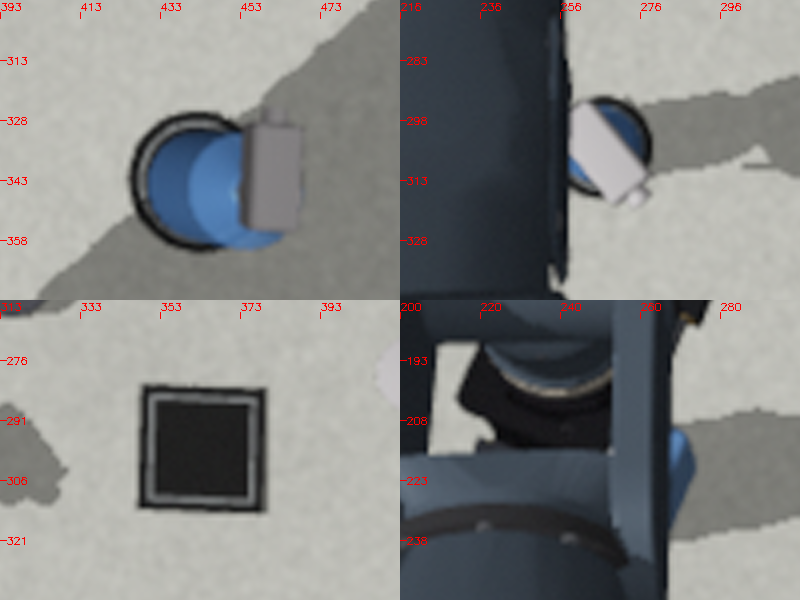

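Request:
move_arm --series "1 1 30 0 0 0;2 1 60 0 0 0;2 1 85 0 0 0;2 1 85 0 0 0;2 1 85 0 0 0"

```text
time: 16.1
position: [0.6449, 0.1442, 0.1401]
tool_rot: [0.829, 0.559, -0.001, -0.001]
ft_force: [0.7, -0.3, 0.2]
grip_width: 0.0871
grip_force: 0.0
```

Request:
move_arm --series "0 0 0 0 0 0;0 0 0 0 0 0;0 0 0 0 0 0;0 0 0 0 0 0;0 0 0 0 0 0;0 0 0 0 0 0;0 0 0 0 0 0;0 0 0 0 0 0" --jaw 0

```text
time: 16.77
position: [0.646, 0.1452, 0.1411]
tool_rot: [0.829, 0.559, 0.0, 0.0]
ft_force: [-0.3, 1.2, 0.1]
grip_width: 0.0416
grip_force: 0.0
```

Request:
move_arm --series "0 0 0 0 0 0;0 0 0 0 0 0;0 0 0 0 0 0;0 0 0 0 0 0;0 0 0 0 0 0"

```text
time: 17.18
position: [0.6459, 0.1451, 0.1409]
tool_rot: [0.829, 0.559, -0.0, -0.0]
ft_force: [0.2, 0.8, -0.6]
grip_width: 0.028
grip_force: 14.0
```

```bash
python3 plan.py "645 143 205 68" "467 -120 205 90"
python3 - <<'E'
from fit import *
c=robot.camera('top')
px=np.array([313,261])+np.array([(267,212),(267,89),(143,85),(139,209)])/4-.5
print(fit(c,px,.004,-.039,.039,.039,[.465,-.12,0]))
g=(c['img'][255:345,320:410].max(2)<75).astype(np.uint8)
g=cv2.morphologyEx(g,cv2.MORPH_CLOSE,np.ones((7,7)))
k=max(cv2.findContours(g,0,1)[0],key=cv2.contourArea)[:,0]+[320,255]
w=unproj(c,k,.004)[:,:2]*1000
cen=w.mean(0)
for n,s in(('+x',w[:,0]-465.6>33),('-x',w[:,0]-465.6<-33),('+y',w[:,1]+120.4>33),('-y',w[:,1]+120.4<-33)):
    q=w[s]; i=n[1]=='x'; a=q[:,1] if i else q[:,0]; b=q[:,0] if i else q[:,1]
    m=np.abs(a-np.median(a))<28; print(n,np.polyfit(a[m],b[m],1),b[m].mean())
E
```

```text
t 17.18 pos [645.9 145.1 140.9] psi 68.0 q [0.05 0.7  1.42 0.   1.03 0.44] grip 28.0 14.0 F [ 0.2  0.8 -0.6] tilt [-0.  0. -1.]
-> 645 143 205 68 : [ -2.3  -0.  -64.1] az 0.0 dist 64
-> 467 -120 205 90 : [-310.5  -66.5   -0. ] az -22.0 dist 318
(array([ 0.46558856, -0.12160432, -0.01112756]), np.float64(0.4070432846429526))
+x [-1.82780852e-02  4.99681451e+02] 501.9016849233676
-x [4.66451342e-02 4.34564543e+02] 428.9436364067684
+y [-3.68742790e-02 -6.66013819e+01] -83.71044112534464
-y [-1.71931055e-04 -1.57489883e+02] -157.56988748081383
```

Request:
move_arm --series "0 0 -15 0 0 0;0 0 -40 0 0 0;0 0 -70 0 0 0;0 0 -70 0 0 0;-12 -3 -70 0 0 -2;-36 -8 -70 0 0 -4;-70 -15 -70 0 0 -7;-106 -23 -70 0 0 -10"

```text
time: 17.9
position: [0.5845, 0.0553, 0.2107]
tool_rot: [0.776, 0.631, 0.0, 0.0]
ft_force: [0.8, -0.2, -0.4]
grip_width: 0.0279
grip_force: 14.0
```

```bash
python3 plan.py "465 -121 211 89.2"
```

```text
t 17.90 pos [584.5  55.3 210.7] psi 78.3 q [-0.1   0.52  1.57 -0.    1.06  0.11] grip 27.9 14.0 F [ 0.8 -0.2 -0.4] tilt [ 0.001 -0.    -1.   ]
-> 465 -121 211 89.2 : [-196.9  -81.2   -0.3] az -10.9 dist 213
```

Request:
move_arm --series "-33 -14 0 0 0 -2;-66 -27 0 0 0 -4;-99 -41 0 0 0 -6;-132 -54 0 0 0 -8;-160 -66 0 0 0 -10;-183 -75 0 0 0 -11;-195 -80 0 0 0 -11;-197 -81 0 0 0 -11"

```text
time: 18.57
position: [0.4634, -0.1222, 0.2109]
tool_rot: [0.714, 0.7, -0.0, -0.0]
ft_force: [0.6, -1.3, -1.3]
grip_width: 0.028
grip_force: 14.0
```

Request:
move_arm --series "0 0 0 0 0 0;0 0 0 0 0 0;0 0 0 0 0 0;0 0 0 0 0 0"

```text
time: 18.9
position: [0.4653, -0.1196, 0.211]
tool_rot: [0.713, 0.702, 0.0, 0.0]
ft_force: [0.6, 0.1, -1.2]
grip_width: 0.0281
grip_force: 14.0
```

```bash
python3 plan.py "465.5 -121 145.5 89.2"
```

```text
t 18.90 pos [ 465.3 -119.6  211. ] psi 89.1 q [-0.48  0.38  1.82  0.    0.93 -0.47] grip 28.1 14.0 F [ 0.6  0.1 -1.2] tilt [ 0.  0. -1.]
-> 465.5 -121 145.5 89.2 : [-1.4  0.2 65.5] az -0.1 dist 66
```

Request:
move_arm --series "-1 0 25 0 0 0;-1 0 50 0 0 0;-1 0 60 0 0 0;-1 0 63 0 0 0;-1 0 64.5 0 0 0;-1 0 64.5 0 0 0;-1 0 64.5 0 0 0"

```text
time: 19.48
position: [0.4656, -0.1215, 0.1473]
tool_rot: [0.713, 0.701, 0.0, 0.001]
ft_force: [0.7, -0.1, -0.7]
grip_width: 0.0282
grip_force: 14.0
```

```bash
python3 plan.py
python3 - <<'E'
from h import *
c=robot.camera('side'); im=c['img'][:,:,::-1].copy(); u,v=proj(c,[.4655,-.121,.004])[0]; print(u,v)
f=5;u,v=int(u),int(v);k=cv2.resize(im[v-60:v+40,u-60:u+60],None,fx=f,fy=f,interpolation=cv2.INTER_CUBIC)
for h,z,col in((.039,.004,(0,0,255)),(.029,.005,(0,255,255))):
    q=(proj(c,box(.4655,-.121,-.01,-h,h,-h,h,z))+.5-[u-60,v-60])*f; cv2.polylines(k,[np.int32(q)],True,col,1)
cv2.imwrite('pics/s8.png',k)
E
```

```text
t 19.48 pos [ 465.6 -121.5  147.3] psi 89.0 q [-0.49  0.49  1.88  0.    0.76 -0.47] grip 28.2 14.0 F [ 0.7 -0.1 -0.7] tilt [ 0.002 -0.001 -1.   ]
374.1018152663938 266.6680180179238
```

View pics/s8.png

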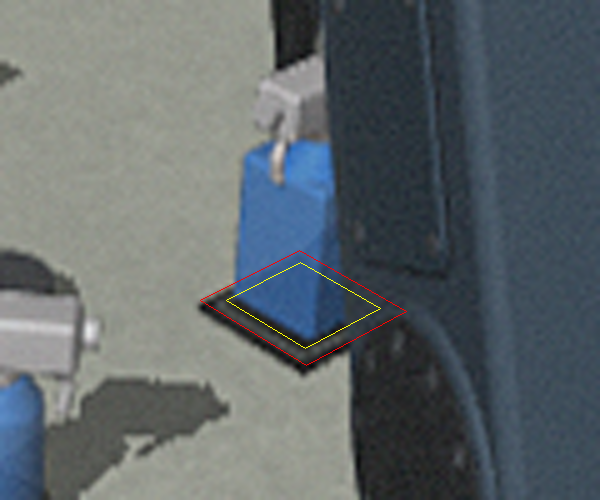

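Side view: the square bottle hovers over its pad, its foot's left corner at crop (235,298) and near corner (~318,343), i.e. about 6 mm too far −y and 2 mm −x. Shift and measure the edge numerically.

Request:
move_arm --series "3 1 0 0 0 0;5.5 2 0 0 0 0;5.5 2 0 0 0 0;5.5 2 0 0 0 0;5.5 2 0 0 0 0"

```text
time: 19.95
position: [0.467, -0.1159, 0.1467]
tool_rot: [0.713, 0.701, 0.0, 0.0]
ft_force: [-0.4, 0.2, -0.1]
grip_width: 0.0281
grip_force: 14.0
```

```bash
python3 plan.py
python3 - <<'E'
from h import *
c=robot.camera('side'); s,m=blob(c,[.466,-.121,.05]); print(s)
cols=np.arange(s[0],s[0]+s[2]); lo=np.array([np.nonzero(m[:,u])[0].max() for u in cols])
print(list(zip(cols,lo)))
q=proj(c,box(.4655,-.121,-.01,-.029,.029,-.029,.029,.005)); print(q.round(1))
i=slice(2,13); f=np.polyfit(cols[i],lo[i]+.5,1); print(f)
for z in (.005,):
    a=unproj(c,[[cols[2],np.polyval(f,cols[2])],[cols[12],np.polyval(f,cols[12])]],z)[:,:2]; d=a[1]-a[0]; print(a, np.degrees(np.arctan2(-d[1],-d[0])))
E
```

```text
t 19.95 pos [ 467.  -115.9  146.7] psi 89.0 q [-0.48  0.49  1.88 -0.    0.76 -0.46] grip 28.1 14.0 F [-0.4  0.2 -0.1] tilt [ 0. -0. -1.]
[359 235  24  40 735]
[(np.int64(359), np.int64(265)), (np.int64(360), np.int64(266)), (np.int64(361), np.int64(267)), (np.int64(362), np.int64(267)), (np.int64(363), np.int64(268)), (np.int64(364), np.int64(268)), (np.int64(365), np.int64(269)), (np.int64(366), np.int64(270)), (np.int64(367), np.int64(270)), (np.int64(368), np.int64(271)), (np.int64(369), np.int64(271)), (np.int64(370), np.int64(272)), (np.int64(371), np.int64(273)), (np.int64(372), np.int64(273)), (np.int64(373), np.int64(274)), (np.int64(374), np.int64(274)), (np.int64(375), np.int64(273)), (np.int64(376), np.int64(273)), (np.int64(377), np.int64(271)), (np.int64(378), np.int64(272)), (np.int64(379), np.int64(271)), (np.int64(380), np.int64(270)), (np.int64(381), np.int64(269)), (np.int64(382), np.int64(269))]
[[389.5 267.1]
 [373.6 258.1]
 [358.8 265.6]
 [374.7 275.1]]
[ 0.6        50.53636364]
[[ 0.48581412 -0.09136741]
 [ 0.44921613 -0.09104079]] -0.5113312984397004
```

Request:
move_arm --series "0 0 1 0 0 0;0 0 1.5 0 0 0;0 0 1.5 0 0 0"

```text
time: 20.25
position: [0.4668, -0.116, 0.1449]
tool_rot: [0.713, 0.701, -0.0, -0.0]
ft_force: [0.1, -0.9, -0.3]
grip_width: 0.0277
grip_force: 14.0
```

Request:
move_arm --series "0 0 0 0 0 0;0 0 0 0 0 0;0 0 0 0 0 0;0 0 0 0 0 0;0 0 0 0 0 0;0 0 0 0 0 0;0 0 0 0 0 0;0 0 0 0 0 0" --jaw 1

```text
time: 20.92
position: [0.4669, -0.116, 0.1451]
tool_rot: [0.713, 0.701, 0.0, 0.0]
ft_force: [0.1, -0.3, -0.1]
grip_width: 0.0735
grip_force: 0.0
```

Request:
move_arm --series "0 0 -15 0 0 0;0 0 -40 0 0 0;0 0 -70 0 0 0;0 0 -70 0 0 0;0 0 -70 0 0 0"

```text
time: 21.33
position: [0.4679, -0.1165, 0.2166]
tool_rot: [0.713, 0.701, 0.001, 0.002]
ft_force: [-0.2, -0.0, -0.7]
grip_width: 0.0871
grip_force: 0.0
```

```bash
python3 plan.py "440 50 215 40" "383 284 215 12" "383 284 66 12"
```

```text
t 21.33 pos [ 467.9 -116.5  216.6] psi 89.0 q [-0.48  0.38  1.82  0.    0.94 -0.46] grip 87.1 0.0 F [-0.2 -0.  -0.7] tilt [ 0.004 -0.002 -1.   ]
-> 440 50 215 40 : [166.  -30.8   1.6] az 49.0 dist 169
-> 383 284 215 12 : [ 106.7 -215.9   -0. ] az 28.0 dist 241
-> 383 284 66 12 : [  0.   0. 149.] az -0.0 dist 149
```

Request:
move_arm --series "166 -31 2 0 0 49;166 -31 2 0 0 49;166 -31 2 0 0 49;166 -31 2 0 0 49;166 -31 2 0 0 49;166 -31 2 0 0 49;166 -31 2 0 0 49;166 -31 2 0 0 49"

```text
time: 22.0
position: [0.4376, 0.0514, 0.2119]
tool_rot: [0.94, 0.341, -0.001, -0.001]
ft_force: [-0.4, 0.1, -0.0]
grip_width: 0.0871
grip_force: 0.0
```

Request:
move_arm --series "107 -216 0 0 0 28;107 -216 0 0 0 28;107 -216 0 0 0 28;107 -216 0 0 0 28;107 -216 0 0 0 28;107 -216 0 0 0 28;107 -216 0 0 0 28;107 -216 0 0 0 28"

```text
time: 22.67
position: [0.3798, 0.2877, 0.2118]
tool_rot: [0.994, 0.107, -0.001, -0.0]
ft_force: [0.1, -0.5, 0.2]
grip_width: 0.087
grip_force: 0.0
```

Request:
move_arm --series "0 0 0 0 0 0;0 0 0 0 0 0;0 0 0 0 0 0"

```text
time: 22.92
position: [0.3818, 0.2835, 0.2125]
tool_rot: [0.995, 0.104, -0.001, 0.0]
ft_force: [0.2, -0.1, -1.0]
grip_width: 0.0868
grip_force: 0.0
```

```bash
python3 plan.py "383 284 66 12"
python3 - <<'E'
from h import *
c=robot.camera('side'); print([(np.round(r['xyz'],4),round(r['p'],2)) for r in robot.tip_of(c,'brush_mid')])
im=c['img'][:,:,::-1].copy()
f=4;u0,v0=200,270;k=cv2.resize(im[v0:v0+120,u0:u0+150],None,fx=f,fy=f,interpolation=cv2.INTER_CUBIC)
p=(.3833,.2835,np.radians(11.8))
for b,col in((box(*p,-.065,.065,-.025,.025,.036),(0,255,0)),(box(*p,-.054,.054,-.012,.012,.072),(0,255,255))):
    cv2.polylines(k,[np.int32((proj(c,b)+.5-[u0,v0])*f)],True,col,1)
cv2.imwrite('pics/s9.png',k)
E
```

```text
t 22.92 pos [381.8 283.5 212.5] psi 11.9 q [ 0.4   0.38  1.83 -0.    0.93  1.77] grip 86.8 0.0 F [ 0.2 -0.1 -1. ] tilt [-0.001 -0.001 -1.   ]
-> 383 284 66 12 : [  1.3  -0.2 146.5] az -0.1 dist 146
[(array([0.3082, 0.4301, 0.036 ]), 0.8), (array([0.3817, 0.2857, 0.0399]), 0.78)]
```

View pics/s9.png

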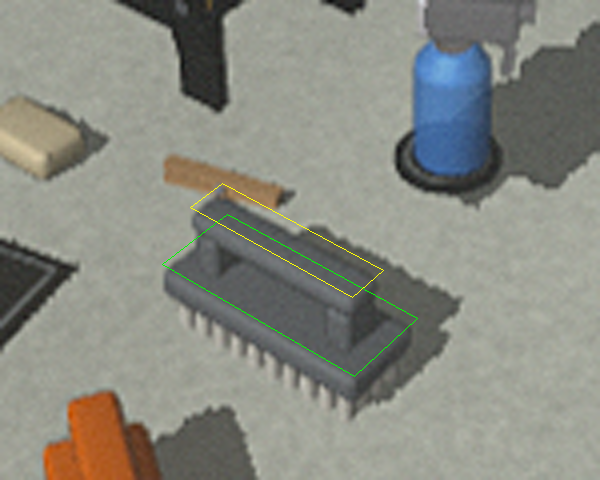

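The brush handle runs from crop (205,205) to (370,285), ~2 px lower than my overlay: a few mm toward +y, −x. The small bottle stands central on its pad.

Request:
move_arm --series "0 -1 40 0 0 0;0 -2 80 0 0 0;0 -2 115 0 0 0;0 -2 138 0 0 0;0 -2 147 0 0 0;0 -2 147 0 0 0;0 -2 147 0 0 0"

```text
time: 23.6
position: [0.3821, 0.2864, 0.0664]
tool_rot: [0.995, 0.104, 0.0, -0.0]
ft_force: [0.3, 0.3, 0.3]
grip_width: 0.0873
grip_force: 0.0
```

Request:
move_arm --series "0 0 0 0 0 0;0 0 0 0 0 0;0 0 0 0 0 0;0 0 0 0 0 0;0 0 0 0 0 0;0 0 0 0 0 0;0 0 0 0 0 0;0 0 0 0 0 0" --jaw 0 --newtons 30

```text
time: 24.27
position: [0.3814, 0.2868, 0.0661]
tool_rot: [0.995, 0.105, 0.0, -0.0]
ft_force: [-0.6, 0.5, 0.6]
grip_width: 0.0415
grip_force: 0.0
```

Request:
move_arm --series "0 0 0 0 0 0;0 0 0 0 0 0;0 0 0 0 0 0;0 0 0 0 0 0;0 0 0 0 0 0;0 0 0 0 0 0"

```text
time: 24.77
position: [0.3813, 0.2867, 0.066]
tool_rot: [0.995, 0.105, -0.0, 0.0]
ft_force: [0.2, -0.5, -0.6]
grip_width: 0.0235
grip_force: 30.0
```

```bash
python3 plan.py "382 286 130 12" "445 352 130 62" "508 419 130 113" "508 419 71 113"
```

```text
t 24.77 pos [381.3 286.7  66. ] psi 12.0 q [ 0.41  0.65  1.94 -0.    0.55  1.77] grip 23.5 30.0 F [ 0.2 -0.5 -0.6] tilt [-0. -0. -1.]
-> 382 286 130 12 : [  0.5   0.8 -64. ] az 0.0 dist 64
-> 445 352 130 62 : [ 75.3 -51.5  -0. ] az -50.0 dist 91
-> 508 419 130 113 : [88.7 24.2 -0. ] az -51.0 dist 92
-> 508 419 71 113 : [ 0.  0. 59.] az -0.0 dist 59
```

Request:
move_arm --series "0 0 -15 0 0 0;0 0 -40 0 0 0;0 0 -70 0 0 0;0 0 -70 0 0 0;0 0 -70 0 0 0"

```text
time: 25.18
position: [0.3823, 0.2872, 0.1373]
tool_rot: [0.995, 0.105, 0.002, -0.001]
ft_force: [-0.2, -0.7, -1.7]
grip_width: 0.0237
grip_force: 30.0
```

Request:
move_arm --series "6 -4 0 0 0 -4;15 -10 0 0 0 -10;25 -16 0 0 0 -17;35 -23 0 0 0 -24;45 -30 0 0 0 -31;56 -37 0 0 0 -38;66 -44 0 0 0 -44;76 -51 0 0 0 -50"

```text
time: 25.85
position: [0.4444, 0.3522, 0.1341]
tool_rot: [0.856, 0.517, -0.002, -0.0]
ft_force: [-0.1, -0.3, -0.9]
grip_width: 0.0238
grip_force: 30.0
```

Request:
move_arm --series "10 3 0 0 0 -7;22 6 0 0 0 -14;34 9 0 0 0 -21;47 13 0 0 0 -28;60 16 0 0 0 -35;74 20 0 0 0 -42;83 23 0 0 0 -48;89 24 0 0 0 -51"

```text
time: 26.52
position: [0.508, 0.4199, 0.1336]
tool_rot: [0.55, 0.835, -0.001, -0.001]
ft_force: [-0.1, 0.2, -1.6]
grip_width: 0.0236
grip_force: 30.0
```

Request:
move_arm --series "0 0 0 0 0 0;0 0 0 0 0 0;0 0 0 0 0 0;0 0 0 0 0 0"

```text
time: 26.85
position: [0.5072, 0.4191, 0.1352]
tool_rot: [0.552, 0.834, -0.001, -0.0]
ft_force: [0.8, 0.2, -0.4]
grip_width: 0.0236
grip_force: 30.0
```

```bash
python3 plan.py "508.4 419.3 72 113"
```

```text
t 26.85 pos [507.2 419.1 135.2] psi 113.0 q [ 0.52  0.7   1.43 -0.    1.01  0.12] grip 23.6 30.0 F [ 0.8  0.2 -0.4] tilt [-0.002 -0.001 -1.   ]
-> 508.4 419.3 72 113 : [-0.2  1.2 63.2] az -0.0 dist 63
```

Request:
move_arm --series "0 1 25 0 0 0;0 1 45 0 0 0;0 1 58 0 0 0;0 1 63 0 0 0;0 1 63.5 0 0 0;0 1 63.5 0 0 0;0 1 63.5 0 0 0"

```text
time: 27.43
position: [0.5098, 0.4206, 0.0737]
tool_rot: [0.552, 0.834, 0.001, 0.0]
ft_force: [0.1, -0.4, -1.2]
grip_width: 0.0238
grip_force: 30.0
```

```bash
python3 plan.py
python3 - <<'E'
from h import *
c=robot.camera('side')
for n,xy,r in(('small',(.445,.119),.023),): print(n,footfit(c,xy,r))
im=c['img'][:,:,::-1]
def crop(im,u0,v0,w,h,f,dr=()):
    k=cv2.resize(im[v0:v0+h,u0:u0+w],None,fx=f,fy=f,interpolation=cv2.INTER_CUBIC)
    for cc,b,col in dr: cv2.polylines(k,[np.int32((proj(cc,b)+.5-[u0,v0])*f)],True,col,1)
    return k
p=(.5084,.4193,np.radians(113))
A=crop(im,130,290,100,100,5,[(c,box(*p,-.075,.075,-.035,.035,.004),(0,0,255)),(c,box(*p,-.065,.065,-.025,.025,.0055),(0,255,255))])
B=crop(im,350,215,60,70,5)
t=robot.camera('top'); T=t['img'][:,:,::-1]
C=crop(T,410,305,75,70,4); D=crop(T,330,262,75,70,4)
k=np.zeros((600,800,3),np.uint8); k[:500,:500]=A; k[:280,500:800]=C; k[300:580,500:800]=D; cv2.imwrite('pics/f14.png',k)
E
```

```text
t 27.43 pos [509.8 420.6  73.7] psi 113.0 q [0.52 0.78 1.46 0.   0.9  0.12] grip 23.8 30.0 F [ 0.1 -0.4 -1.2] tilt [ 0.002  0.001 -1.   ]
small (array([0.44549823, 0.12037791]), array([-0.00045453,  0.28791893, -0.28251795]))
```

View pics/f14.png

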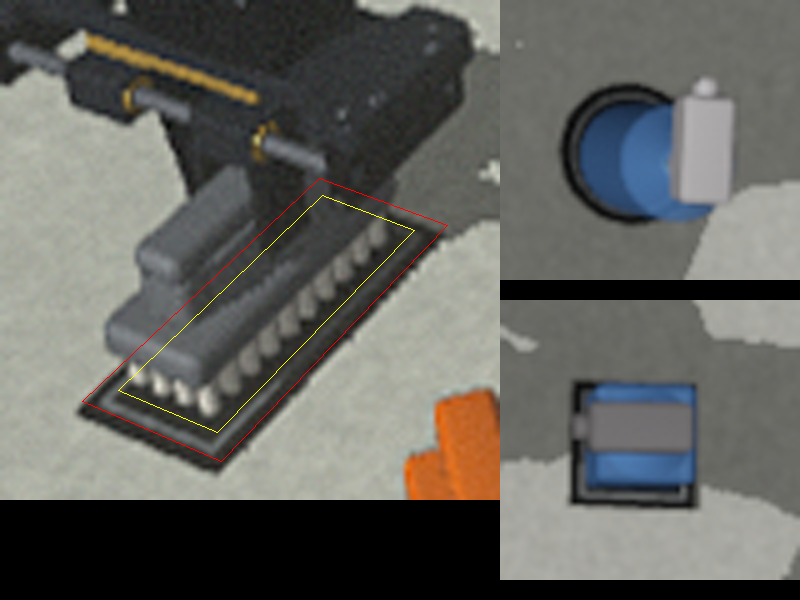

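Brush over its pad, yaw matched (both edges slope −1.02), laterally even, but ~4 mm too far toward the near end (bristles inset 6 mm there, 14 mm at the far end). Large and square bottles sit central on their pads.

Request:
move_arm --series "-2 0 0 0 0 0;-4 0 0 0 0 0;-4 0 2 0 0 0;-4 0 3 0 0 0;-4 0 3 0 0 0;-4 0 3 0 0 0;-4 0 3 0 0 0"

```text
time: 28.12
position: [0.5109, 0.4164, 0.07]
tool_rot: [0.552, 0.834, 0.0, 0.0]
ft_force: [0.1, -0.7, 2.8]
grip_width: 0.0237
grip_force: 30.0
```

```bash
python3 plan.py
```

```text
t 28.12 pos [510.9 416.4  70. ] psi 113.0 q [ 0.51  0.79  1.46 -0.    0.89  0.11] grip 23.7 30.0 F [ 0.1 -0.7  2.8] tilt [ 0.001  0.    -1.   ]
```

Resting on the pad; release and withdraw clear of the cameras' view for numeric checks.

Request:
move_arm --series "0 0 0 0 0 0;0 0 0 0 0 0;0 0 0 0 0 0;0 0 0 0 0 0;0 0 0 0 0 0;0 0 0 0 0 0;0 0 0 0 0 0;0 0 0 0 0 0" --jaw 1

```text
time: 28.78
position: [0.5105, 0.4165, 0.0695]
tool_rot: [0.552, 0.834, -0.0, -0.0]
ft_force: [0.4, 0.7, 0.5]
grip_width: 0.0691
grip_force: 0.0
```

Request:
move_arm --series "0 0 -15 0 0 0;0 0 -40 0 0 0;0 0 -80 0 0 0;0 0 -120 0 0 0;0 0 -160 0 0 0;0 0 -160 0 0 0;0 0 -160 0 0 0"

```text
time: 29.37
position: [0.5121, 0.4174, 0.2332]
tool_rot: [0.552, 0.834, 0.003, 0.002]
ft_force: [-0.9, -0.2, -0.6]
grip_width: 0.0868
grip_force: 0.0
```

Request:
move_arm --series "-30 0 0 0 0 0;-70 0 0 0 0 0;-110 0 0 0 0 0;-150 0 0 0 0 0;-190 0 0 0 0 0;-230 0 0 0 0 0;-250 0 0 0 0 0;-250 0 0 0 0 0"

```text
time: 30.03
position: [0.6093, 0.1814, 0.2273]
tool_rot: [0.554, 0.832, -0.002, -0.001]
ft_force: [-0.1, 0.1, 0.1]
grip_width: 0.087
grip_force: 0.0
```

```bash
python3 plan.py
python3 - <<'E'
from h import *
N='spray_large_mid spray_small_mid spray_square_mid brush_mid pad_large_round pad_small_round pad_square pad_long dispenser_mid'.split()
for cam in('side','top'):
    c=robot.camera(cam); print(cam)
    for t in N: print(t,[(np.round(r['xyz'],3).tolist(),round(r['p'],2)) for r in robot.tip_of(c,t)][:2])
    if cam=='side': print(footfit(c,(.445,.119),.023))
    else:
        # margins of visible dark pad round the long pad: pad outline and brush-free rim
        print(pad(c,(147,277)))
E
```

```text
t 30.03 pos [609.3 181.4 227.3] psi 112.7 q [ 0.11  0.56  1.42 -0.    1.16 -0.28] grip 87.0 0.0 F [-0.1  0.1  0.1] tilt [-0.003 -0.002 -1.   ]
side
spray_large_mid []
spray_small_mid [([0.444, 0.125, 0.061], 0.79)]
spray_square_mid [([0.467, -0.117, 0.076], 0.78)]
brush_mid [([0.51, 0.416, 0.042], 0.79), ([0.309, 0.431, 0.035], 0.65)]
pad_large_round []
pad_small_round [([0.443, 0.118, -0.001], 0.62)]
pad_square [([0.465, -0.12, 0.002], 0.61)]
pad_long [([0.508, 0.419, 0.003], 0.68)]
dispenser_mid [([0.787, 0.007, 0.086], 0.71)]
(array([0.4459321 , 0.12088679]), array([-0.00029676, -0.23264516,  0.22828733]))
top
spray_large_mid []
spray_small_mid [([0.445, 0.118, 0.061], 0.85)]
spray_square_mid [([0.463, -0.116, 0.075], 0.59)]
brush_mid [([0.31, 0.435, 0.031], 0.69), ([0.512, 0.416, 0.045], 0.66)]
pad_large_round [([0.358, -0.317, 0.003], 0.79)]
pad_small_round [([0.443, 0.123, 0.004], 0.46)]
pad_square [([0.466, -0.116, 0.004], 0.75)]
pad_long [([0.506, 0.421, -0.001], 0.63)]
dispenser_mid [([0.785, 0.002, 0.093], 0.82)]
(((507.8660888671875, 403.16357421875), (224.66070556640625, 189.24072265625), 2.860046148300171), ((503.6159362792969, 387.8723449707031), (174.22706604003906, 232.57215881347656)))
```

Run:
```python
from h import *
for cam in('top','side'):
    c=robot.camera(cam); g=cv2.cvtColor(c['img'],cv2.COLOR_RGB2GRAY).astype(np.float32)
    p=np.radians(113); e=np.array([np.cos(p),np.sin(p)]); n=np.array([-e[1],e[0]])
    def prof(z,xs,ys=(-.012,-.006,0,.006,.012)):
        P=np.array([[.5084+x*e[0]+y*n[0],.4193+x*e[1]+y*n[1],z] for y in ys for x in xs]); q=proj(c,P).astype(np.float32)
        return cv2.remap(g,q[:,:1],q[:,1:],cv2.INTER_LINEAR).reshape(len(ys),-1).mean(0).astype(int)
    xs=np.arange(-90,-44,3)/1000
    print(cam); print((xs*1000).astype(int)); print('z4',prof(.004,xs)); print('z36',prof(.04,xs))
    xs=-xs[::-1]; print((xs*1000).astype(int)); print('z4',prof(.004,xs)); print('z36',prof(.04,xs))
    ys=np.arange(-48,49,3)/1000; print('lat',(ys*1000).astype(int)); print('z36',np.array([prof(.04,np.arange(-60,-38,4)/1000,(y,))[0:].mean() for y in ys]).astype(int))
    print('z36 +',np.array([prof(.04,np.arange(40,60,4)/1000,(y,)).mean() for y in ys]).astype(int))
```

```text
top
[-90 -87 -84 -81 -78 -75 -72 -69 -66 -63 -60 -57 -54 -51 -48 -45]
z4 [62 62 62 63 65 66 64 58 54 52 51 50 53 61 71 78]
z36 [58 59 61 62 59 51 47 47 53 61 64 72 79 83 82 84]
[45 48 51 54 57 60 63 66 69 72 75 78 81 84 87 90]
z4 [ 89  91  92  95  98 103 106 111 100  48  96 169 182 182 181 180]
z36 [ 97 103 106 111 111  69  61 151 181 182 181 180 181 181 181 182]
lat [-48 -45 -42 -39 -36 -33 -30 -27 -24 -21 -18 -15 -12  -9  -6  -3   0   3
   6   9  12  15  18  21  24  27  30  33  36  39  42  45  48]
z36 [140 138 135 130 126 124 120 100  94  94  95  95  93  91  88  84  79  74
  69  66  70  73  71  67  63  62  63  65  64  66  68  69  70]
z36 + [180 179 178 178 178 179 171 118  96 101 106 113 113 115 116 112  93  70
  77 100 115 116 110  89  54  41  59  92  58  44 131 177 180]
side
[-90 -87 -84 -81 -78 -75 -72 -69 -66 -63 -60 -57 -54 -51 -48 -45]
z4 [84 79 80 77 77 81 73 72 78 81 81 80 77 81 81 81]
z36 [142 157 166 165 156 148 143 132 114  80  61  63  62  64  65  65]
[45 48 51 54 57 60 63 66 69 72 75 78 81 84 87 90]
z4 [ 94 117 151 123  63  47  50  49  67  92  53  46  86 161 160 159]
z36 [ 90  93  91  92  92 105 120 109  97 108 130 123  99  90  91  91]
lat [-48 -45 -42 -39 -36 -33 -30 -27 -24 -21 -18 -15 -12  -9  -6  -3   0   3
   6   9  12  15  18  21  24  27  30  33  36  39  42  45  48]
z36 [163 157 119  88  90  92  92  93  90  85  72  62  61  66  67  66  65  63
  62  62  62  66  82  89  78  68  68  76  89  88  88  89  92]
z36 + [155 157 157 154 156 154 156 157 132  92  93  93  94  96  95  93  91  85
  81  78  88  94  91  86  78  62  58  61  88 101 100  81  52]
```

The numbers show the brush ~3 mm short along its length. Regrasp and nudge.

```bash
python3 plan.py "511 416.5 230 113" "511 416.5 70 113"
```

```text
t 31.13 pos [608.3 186.3 229.6] psi 113.0 q [ 0.12  0.56  1.42  0.    1.16 -0.28] grip 87.0 0.0 F [-0.5 -0.6  0.4] tilt [ 0.  0. -1.]
-> 511 416.5 230 113 : [249.9   0.4  -0.4] az 0.0 dist 250
-> 511 416.5 70 113 : [  0.   0. 160.] az -0.0 dist 160
```

Request:
move_arm --series "35 0 0 0 0 0;70 0 0 0 0 0;110 0 0 0 0 0;150 0 0 0 0 0;190 0 0 0 0 0;225 0 0 0 0 0;245 0 0 0 0 0;250 0 0 0 0 0"

```text
time: 31.8
position: [0.5084, 0.42, 0.2295]
tool_rot: [0.55, 0.835, 0.0, -0.001]
ft_force: [0.3, 0.9, -0.1]
grip_width: 0.087
grip_force: 0.0
```

Request:
move_arm --series "0 0 30 0 0 0;0 0 70 0 0 0;0 0 110 0 0 0;0 0 140 0 0 0;0 0 155 0 0 0;0 0 159 0 0 0;0 0 159 0 0 0;0 0 159 0 0 0"

```text
time: 32.47
position: [0.5118, 0.4163, 0.0715]
tool_rot: [0.552, 0.834, 0.001, 0.0]
ft_force: [0.8, -0.3, 0.6]
grip_width: 0.0872
grip_force: 0.0
```

Request:
move_arm --series "0 0 0 0 0 0;0 0 0 0 0 0;0 0 0 0 0 0;0 0 0 0 0 0;0 0 0 0 0 0;0 0 0 0 0 0;0 0 0 0 0 0;0 0 0 0 0 0" --jaw 0

```text
time: 33.13
position: [0.5105, 0.4165, 0.0705]
tool_rot: [0.552, 0.834, -0.0, -0.0]
ft_force: [-0.3, 0.3, -0.5]
grip_width: 0.0418
grip_force: 0.0
```

Request:
move_arm --series "0 0 0 0 0 0;0 0 0 0 0 0;0 0 0 0 0 0;0 0 0 0 0 0;0 0 0 0 0 0;0 0 0 0 0 0;0 0 0 0 0 0"

```text
time: 33.72
position: [0.5106, 0.4165, 0.0705]
tool_rot: [0.552, 0.834, 0.0, -0.0]
ft_force: [-0.6, 0.0, 0.5]
grip_width: 0.0237
grip_force: 30.0
```

```bash
python3 plan.py
```

```text
t 33.72 pos [510.6 416.5  70.5] psi 113.0 q [0.51 0.79 1.46 0.   0.89 0.11] grip 23.7 30.0 F [-0.6  0.   0.5] tilt [ 0.  0. -1.]
```

Request:
move_arm --series "0 0 -4 0 0 0;1.5 -0.5 -4 0 0 0;2.5 -1 -4 0 0 0;2.5 -1 -4 0 0 0;2.5 -1 -4 0 0 0;2.5 -1 -1 0 0 0;2.5 -1 0 0 0 0;2.5 -1 0 0 0 0"

```text
time: 34.38
position: [0.5086, 0.4183, 0.0705]
tool_rot: [0.552, 0.834, -0.0, -0.0]
ft_force: [1.2, 0.3, -0.7]
grip_width: 0.0237
grip_force: 30.0
```

Request:
move_arm --series "0 0 0 0 0 0;0 0 0 0 0 0;0 0 0 0 0 0;0 0 0 0 0 0;0 0 0 0 0 0;0 0 0 0 0 0;0 0 0 0 0 0;0 0 0 0 0 0" --jaw 1

```text
time: 35.05
position: [0.5087, 0.4184, 0.0706]
tool_rot: [0.552, 0.834, 0.0, 0.0]
ft_force: [-0.7, -0.4, 0.7]
grip_width: 0.0692
grip_force: 0.0
```

Request:
move_arm --series "0 0 -15 0 0 0;0 0 -40 0 0 0;0 0 -80 0 0 0;0 0 -120 0 0 0;0 0 -160 0 0 0;0 0 -160 0 0 0;0 0 -160 0 0 0"

```text
time: 35.63
position: [0.5102, 0.4194, 0.2343]
tool_rot: [0.552, 0.834, 0.003, 0.002]
ft_force: [0.1, 0.0, -0.9]
grip_width: 0.0873
grip_force: 0.0
```

Request:
move_arm --series "-30 0 0 0 0 0;-70 0 0 0 0 0;-110 0 0 0 0 0;-150 0 0 0 0 0;-190 0 0 0 0 0;-230 0 0 0 0 0;-250 0 0 0 0 0;-250 0 0 0 0 0"

```text
time: 36.3
position: [0.6075, 0.1833, 0.2283]
tool_rot: [0.554, 0.832, -0.002, -0.001]
ft_force: [0.8, 1.7, 0.4]
grip_width: 0.0866
grip_force: 0.0
```

Run:
```python
from h import *
for cam in('top','side'):
    c=robot.camera(cam); print(cam)
    for t in ('brush_mid','spray_large_mid','spray_small_mid','spray_square_mid','dispenser_mid'): print(t,[(np.round(r['xyz'],3).tolist(),round(r['p'],2)) for r in robot.tip_of(c,t)][:2])
    if cam=='top':
        s,m=blob(c,[.3577,-.315,.05]); print('large blob',s)
        C=proj(c,[[.3577+.033*np.cos(a),-.3152+.033*np.sin(a),.004] for a in np.linspace(0,6.28,60)]); print(C.min(0),C.max(0))
        g=cv2.cvtColor(c['img'],cv2.COLOR_RGB2GRAY).astype(np.float32); p=np.radians(113)
        xs=np.arange(45,91,3)/1000
        P=np.array([[.5084+x*np.cos(p)-y*np.sin(p),.4193+x*np.sin(p)+y*np.cos(p),.04] for y in(-.012,-.006,0,.006,.012) for x in xs]); q=proj(c,P).astype(np.float32)
        print(xs*1000,cv2.remap(g,q[:,:1],q[:,1:],1).reshape(5,-1).mean(0).astype(int))
```

```text
top
brush_mid [([0.312, 0.434, 0.033], 0.96)]
spray_large_mid [([0.358, -0.31, 0.085], 0.73)]
spray_small_mid [([0.443, 0.117, 0.062], 0.92), ([0.359, -0.315, 0.002], 0.28)]
spray_square_mid [([0.465, -0.116, 0.074], 0.9)]
dispenser_mid [([0.782, 0.003, 0.089], 0.9), ([0.357, -0.314, 0.0], 0.36)]
large blob [430 331  32  29 564]
[428.85768759 329.56771652] [455.77587996 356.87919071]
[45. 48. 51. 54. 57. 60. 63. 66. 69. 72. 75. 78. 81. 84. 87. 90.] [ 96  99 102 105 109  98  70 151 181 182 181 180 181 181 181 182]
side
brush_mid [([0.312, 0.431, 0.038], 0.77), ([0.51, 0.422, 0.044], 0.76)]
spray_large_mid [([0.508, 0.421, 0.043], 0.69)]
spray_small_mid [([0.444, 0.122, 0.063], 0.95), ([0.509, 0.419, 0.043], 0.66)]
spray_square_mid [([0.467, -0.114, 0.073], 0.71)]
dispenser_mid [([0.785, 0.004, 0.086], 0.82)]
```

```bash
python3 -c "
from rig import robot
print(robot.hand_in())"
```

```text
the job is handed in; nothing more can be done
None
```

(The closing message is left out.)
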